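# Level the cheese counter's scale shelf

## Robot

A 6-joint arm with a two-finger parallel gripper is mounted at the origin on the work surface. World frame = base frame: x ahead of the robot, y to its left, z up, the work surface at z = 0. Lengths are in m, angles in rad, forces in N, time in s.
With the tool pointing down it reaches from about 0.275 to 0.975 m from the base axis. Payload 8.4 kg.
Tool frame: the origin (TCP) lies midway between the tips of the shut fingers; the grasp point (between the pads) lies 19 mm behind it; z points along the fingers, y is the line along which they close (so a half turn about z gives the same grasp; the last joint's range is limited). The gripper opens to 92 mm and grips with 3 to 60 N. Pads are 20 mm wide; open, the fingers measure 128 mm over their backs; the gripper's body (75 mm by 189 mm) begins 69 mm behind the grasp point.
Start: joints at [1.247, 0.353, 1.633, -0, 1.155, -0.002], TCP at [0.198, 0.593, 0.215] pointing down, gripper open.
Joint ranges: [-2.63, 2.63], [-0.92, 2.1], [0.06, 2.66], [-1.3, 4.44], [0, 2.69], [-3.02, 3.02]. Speed limits (rad/s): [2.22, 2.22, 2.79, 3.14, 3.14, 3.14].

## Interface

Orientations are given as a 3x3 rotation matrix whose columns are the frame's x, y, z axes.
In Python, from plant import ctrl gives the robot as it stands.
- The arm moves only by the tool step_arm, never from a script. Its argument "targets" is a list of rows, each a list of 3 entries, a list of its own where there are three numbers: the turn, a rotation vector about the world's x, y, z scaled (see below), then the shift along the world's x, y, z scaled (see below), then the finger opening in mm, from 0 to 91.9. In form: [[[wx, wy, wz], [tx, ty, tz], gripper], ...]. A call has 1 to 10 rows; each row shifts and turns the commanded pose from where the row before left it; what a row does not reach is not made up. The controller multiplies each number of a shift by 25 mm and each number of a turn by 0.12 rad. A row lasts 1/12 s, in which the tool goes at most 41.7 mm and 7.16 degrees, less where a joint would pass 70% of its speed; a pose out of reach is approached as far as the arm can. A call with a number of a shift or a turn outside -1 to 1 is refused whole. A call with a gripper value outside its range is refused whole. The fingers move at their own pace and stop on an object; the grip force is fixed at half the most. Time passes only in rows, so rows that do not move let the fingers close. It gives the time, the measured TCP pose, the force, the opening and the grip force at its end, in the units of the state.
- ctrl.sense(): the state, without advancing time (a new reading comes with each control period).
- ctrl.snapshot(name): name is "scene" or "side" or "wrist"; returns a dict with "frame" (400x640x3 uint8, red, green, blue), "mtx" (3x3 intrinsics, pixels), "dist" ([k1, k2, p1, p2, k3] as OpenCV has them; the pictures are not rectified), "rvec" (rotation vector, rad) and "tvec" (3), from world to camera coordinates, as OpenCV has them. Camera axes: x right, y down, z forward; pixel columns grow to the right and rows downward; lengths in m; the calibration is good to about 2 mm. A picture is of the moment at which its call begins. There is no depth.
- ctrl.hand_in(): hands the job in; it is judged then, once.
The state is a dict: "time_s": time; "joints": joint angles; "dq": joint speeds; "effort": joint torques, N m; "position": TCP position; "orientation": TCP orientation; "contact_force": force on the tool from outside, world axes, zero at the start; "torque": the same for the moment, N m; "opening": finger opening in m; "finger_force": force on a finger pad.
Only numpy, scipy, OpenCV 4.12 (cv2) and the standard library are available. Lean on these libraries where they do the work, as an engineer would, in place of code of your own. Each camera call takes 0.05 s, during which the arm holds its last target. There are 200 camera calls.

## Task

The little wooden shelf for the shop scale is out of level: lay the yellow spirit level flat on it, lengthwise, with its hole over the red knob of the levelling foot, and let go. Then press the level's black sprung collar well down with the fingers around the knob, and turn the knob until the bubble rests between the two black lines. Finish while still holding the collar pressed down, with the bubble centred, and leave the cheeses, jar, tub, bottle and spatula standing where they are.

Things in the scene. Friction and masses are not known exactly. Their poses are not given: they have to be found in the camera images.
- shelf: Dark wooden board 325 x 140 x 16 mm, underside about 40 mm above the counter, on two fixed feet and a levelling foot. Origin: on the underside, on the tilt axis above the fixed feet; x along the board towards the levelling foot, z out of its top (z = 16 mm); covers x -25 to 300, y -70 to 70 mm. Tilts about y only; starts 14 to 35 mrad down at the levelling foot's end.
- foot_top (a point): Centre of the top of the levelling foot's upright red knob, 26 mm in diameter, standing 64 mm above the board's top at board x = 170 mm, not removable. Clockwise from above lifts the board there 5.3 mm per rad (31 mrad tilt per rad); stays where left. Level is 0.45 to 1.1 rad clockwise of the start; it turns 1.1 rad beyond. Takes about 0.2 N m.
- level: Loose yellow spirit level, a bar 230 x 50 x 28 mm (0.3 to 0.6 kg), with an upright 36 mm through hole at its middle that passes over the knob. Origin: centre of its underside, on the hole's axis; x lengthwise towards the end with the green vial, z up. The collar round the hole stands 8 mm above its top. May be gripped across its 50 mm width at the middle. Either end may point to the foot's end.
- collar_top (a point): Centre of the top face of the black press collar, a ring of 49 mm outer and 35 mm inner diameter round the level's hole, 36 mm above the level's underside when not pressed.
- collar (a joint): How far the collar is pressed down into the level, in m: 0 when free, 0.0075 at the stop; springs back, about 2 N to start and 0.7 N more per mm.
- bubble (a joint): White bubble, 12 mm long, in the green vial on the level's top: m along the level's x from midway between the two black lines (20 mm clear apart, 70 mm from the hole's axis), -0.028 to 0.028. Runs to the higher end: +0.8 mm per mrad that the x end is raised, about 25 mm per rad of the knob with the level lengthwise. Rests after about 1.5 s.
- wheel: Bystander: yellow cheese wheel, 148 mm across, 50 mm high; origin at the centre of its underside.
- brie: Bystander: round white brie, 100 mm across, 35 mm high; origin at the centre of its underside.
- olives: Bystander: jar of olives, 70 mm across, 90 mm high; origin at the centre of its underside.
- tub: Bystander: white plastic tub, 80 mm across, 75 mm high; origin at the centre of its underside.
- blue: Bystander: block of pale cheese 90 x 80 x 60 mm; origin at the centre of its underside.
- wine: Bystander: green wine bottle, 74 mm across, 290 mm high; origin at the centre of its underside.
- knife: Bystander: cheese spatula lying along its own x; origin under its middle.
There are look-alikes about, which are no part of the job. Several things have the shape of the level; the one meant has the colours described above.

How it is judged:
On the way, in this order (a step that is already met when the one before it is completed fails the run):
1. the level lies on the shelf, lengthwise over the knob, and is let go (z of level in the frame of shelf between 0.012 and 0.021 m and horizontal distance between level and foot_top below 0.01 m and angle between the x axis of level and the x axis of shelf, either way round below 0.2 rad and angle between the z axis of level and the z axis of shelf, either way round below 0.02 rad and contact force between the fingers and level below 0.1 N), for 0.2 s.
2. the collar is pressed down while the bubble is still off centre (value of joint collar above 0.0025 m and contact force between the fingers and level above 2 N and (value of joint bubble above 0.006 m or value of joint bubble below -0.006 m)), for 0.2 s.
At the end, for the whole second after the job is handed in: Still held: fingers press the level with over 2 N, collar over 2.5 mm down; level flat on the shelf (within 4 mm, 20 mrad), over the knob (within 10 mm), lengthwise within 0.2 rad; bubble within 4 mm of the middle, between the lines; shelf within 10 mrad of level (z of level in the frame of shelf between 0.012 and 0.021 m and horizontal distance between level and foot_top below 0.01 m and angle between the x axis of level and the x axis of shelf, either way round below 0.2 rad and angle between the z axis of level and the z axis of shelf, either way round below 0.02 rad and value of joint collar above 0.0025 m and contact force between the fingers and level above 2 N and value of joint bubble between -0.004 and 0.004 m and angle between shelf's own z axis and vertical below 0.01 rad); the arm keeps its last pose, push and grip.
It fails at once if a bystander (cheese, brie, jar, tub, bottle or spatula) is moved by more than 30 mm (distance of any of wheel, brie, olives, tub, blue, wine, knife from where it was at the start of the episode above 0.03 m).
It also fails if it takes over 61 s, if anything falls off the work surface, if the arm or the gripper's body presses on something with over 40 N, if the wrist force passes 120 N, or if a joint passes its speed limit or range.

## Working session

There is one attempt and no reset: what is moved stays moved. The work goes in short steps, Python scripts to look and compute and a tool call to move; the robot and the scene stay as the last step left them, time stands still between calls to the robot, and variables do not carry over. Pictures are saved under pics/ and viewed, at most 10 in all, crops included, and the job is handed in when it is done.

Besides the shell and the picture viewer there is one more tool, called after "Call:" in YAML: its name, and indented under it one key for each argument. step_arm: Moves the arm, as the interface text tells. Its arguments: {"type":"object","properties":{"targets":{"type":"array","items":{"type":"array"}}},"required":["targets"]}

```bash
mkdir -p pics; ls
python3 - <<'E'
from plant import ctrl
import cv2,numpy as np,pickle
for n in ("scene","side"):
    s=ctrl.snapshot(n); pickle.dump(s,open(f"{n}0.pkl","wb"))
    cv2.imwrite(f"pics/{n}0.png",s["frame"][...,::-1])
    R=cv2.Rodrigues(np.array(s["rvec"],float))[0]; print(n,-R.T@np.array(s["tvec"]).ravel(), R[2])
print(ctrl.sense())
E
```

```text
pics
scene [ 1.02940081 -0.41869438  1.07485535] [-0.46183302  0.36965843 -0.80626478]
side [ 0.05827586 -0.56673854  1.01969488] [ 0.36042509  0.50343834 -0.78526657]
{'time_s': 0.1, 'joints': array([ 1.24660436e+00,  3.53550968e-01,  1.63397263e+00,  1.77712389e-05,
        1.15519797e+00, -2.38532009e-03]), 'dq': array([ 1.06606464e-03, -5.02749397e-05, -2.06938046e-03,  1.63056106e-03,
       -4.18434017e-04,  1.93837521e-04]), 'effort': array([ 7.33435245e-04, -5.94905126e+01, -3.34930623e+01,  6.98236492e-02,
        1.84483803e-02,  5.31871880e-07]), 'position': array([0.19753654, 0.59254927, 0.21399349]), 'orientation': array([[-9.48663284e-01,  3.16287580e-01, -3.75019177e-04],
       [ 3.16287802e-01,  9.48662686e-01, -1.06492824e-03],
       [ 1.89431234e-05, -1.12887231e-03, -9.99999363e-01]]), 'contact_force': array([0.51857939, 0.27680646, 0.75904824]), 'torque': array([ 0.00609159,  0.00418849, -0.03103202]), 'finger_force': 0.0, 'opening': 0.0917515493981687}
```

View pics/scene0.png

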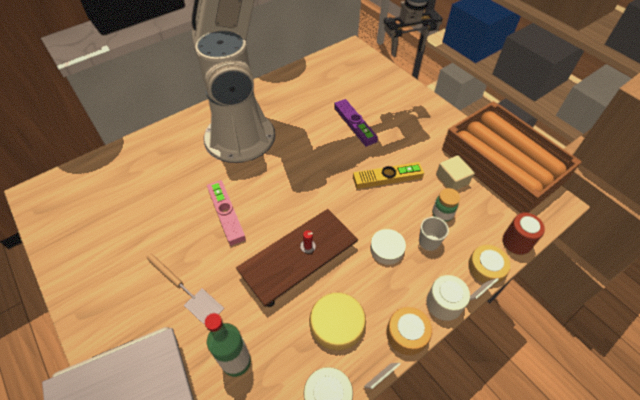

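View pics/side0.png

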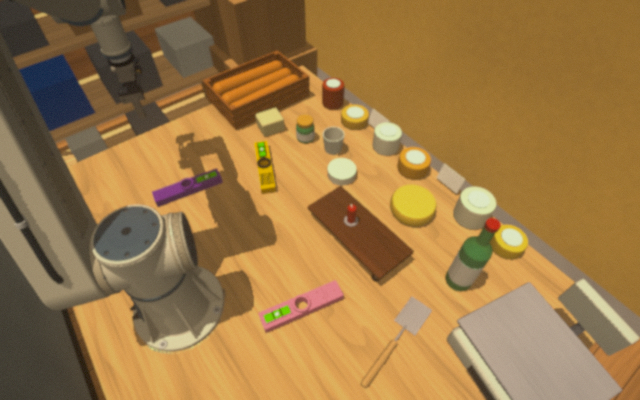

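In the scene picture, three things have the level's shape: pink (225,210), purple (356,122) and yellow with a black collar (389,175). I choose the yellow one. The shelf is around (298,258) with its knob top near (308,234). I'll check both in one close crop.

```bash
cat > h.py <<'E'
import cv2,numpy as np,pickle
def cam(s):
    return np.array(s["mtx"],float),np.array(s["dist"],float).ravel(),np.array(s["rvec"],float).ravel(),np.array(s["tvec"],float).ravel()
def proj(s,P):
    K,d,r,t=cam(s); return cv2.projectPoints(np.array(P,float).reshape(-1,1,3),r,t,K,d)[0][:,0]
def ray(s,uv):
    K,d,r,t=cam(s); R=cv2.Rodrigues(r)[0]
    p=cv2.undistortPoints(np.array(uv,float).reshape(-1,1,2),K,d)[:,0]
    return -R.T@t, np.c_[p,np.ones(len(p))]@R
def at_z(s,uv,z):
    c,D=ray(s,uv); return c+D*((z-c[2])/D[:,2])[:,None]
def tri(ss,uvs):
    A=0;b=0
    for s,uv in zip(ss,uvs):
        c,D=ray(s,[uv]); d=D[0]/np.linalg.norm(D[0]); M=np.eye(3)-np.outer(d,d); A=A+M;b=b+M@c
    return np.linalg.solve(A,b)
def crop(s,x,y,w,h,k): return cv2.resize(s["frame"][y:y+h,x:x+w,::-1],None,fx=k,fy=k,interpolation=cv2.INTER_CUBIC)
E
python3 - <<'E'
from h import *
a=pickle.load(open("scene0.pkl","rb"));b=pickle.load(open("side0.pkl","rb"))
m=np.vstack([np.hstack([crop(a,345,150,90,50,4),crop(b,240,130,90,75,4)[:200]]),np.hstack([crop(a,230,205,135,100,4)[:,:], np.zeros((400,180,3),np.uint8)])])
# bottom: shelf scene at 4x
cv2.imwrite("pics/c1.png",m); print(m.shape, proj(a,[[.2,.59,.2],[0,0,0],[.3,0,0]]))
E
```

```text
(600, 720, 3) [[405.71445998  56.0591454 ]
 [239.34789895 135.04954228]
 [286.27835848 187.77692863]]
```

View pics/c1.png

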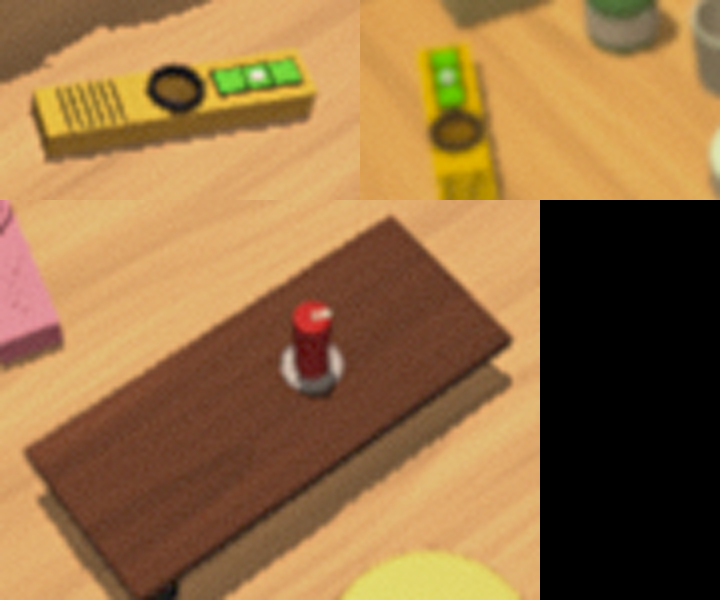

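The crop shows the yellow level with its black collar at scene (389,172) / side (264,162), and the green vial on its right (at about (409,169)). The knob top is at scene (308.5,233), nearer the shelf's upper-right end.

Run:
```python
from h import *
a=pickle.load(open("scene0.pkl","rb"));b=pickle.load(open("side0.pkl","rb"))
np.set_printoptions(precision=4,suppress=True)
print("collar",tri((a,b),((389,172),(264,162.5))),at_z(a,[(389,172)],.036),at_z(b,[(264,162.5)],.036))
e=at_z(a,[(355,179.2),(422,168.7),(353.2,173.3),(356.7,185),(420.5,163),(423.5,174.2),(409,169)],.028);print("ends",e); d=e[1]-e[0];print("yaw",np.arctan2(d[1],d[0]),np.linalg.norm(d), (e[0]+e[1])/2)
print("knob",tri((a,b),((308.5,233),(351,208))))
c=at_z(a,[(236.2,268.2),(327.5,208.7),(358,240.5),(265,305)],.052);print("shelf",c)
for i,j in((0,1),(3,2),(0,3),(1,2)):
  d=c[j]-c[i];print(np.arctan2(d[1],d[0]),np.linalg.norm(d))
print(tri((a,b),((439,205),(306,130)))) 
for nm,z,uv in(("olives",.09,(448,196)),("blue",.06,(455,167)),("brie",.035,(388,241)),("tub",.075,(434,228)),("wheel",.05,(338,315)),("winetop",.29,(214,322))): print(nm,at_z(a,[uv],z))
```

```text
collar [0.4656 0.2973 0.0275] [[0.4705 0.2907 0.036 ]] [[0.4622 0.2908 0.036 ]]
ends [[0.4227 0.1868 0.028 ]
 [0.5213 0.3943 0.028 ]
 [0.4001 0.198  0.028 ]
 [0.4443 0.1759 0.028 ]
 [0.5005 0.4082 0.028 ]
 [0.5411 0.3812 0.028 ]
 [0.4963 0.3585 0.028 ]]
yaw 1.1271854518427469 0.22969641356637463 [0.472  0.2905 0.028 ]
knob [ 0.5394 -0.0828  0.1104]
shelf [[ 0.4824 -0.2846  0.052 ]
 [ 0.4747  0.0339  0.052 ]
 [ 0.6141  0.036   0.052 ]
 [ 0.6176 -0.2788  0.052 ]]
1.5949609543203898 0.31852487514514427
1.5819756375297367 0.3148035680552203
0.042820402166468555 0.13538014389345582
0.015398823969292985 0.13944965261631706
[0.6659 0.3174 0.0534]
olives [[0.6737 0.3323 0.09  ]]
blue [[0.596  0.4613 0.06  ]]
brie [[0.6608 0.112  0.035 ]]
tub [[0.7226 0.2261 0.075 ]]
wheel [[ 0.7508 -0.145   0.05  ]]
winetop [[ 0.6837 -0.4084  0.29  ]]
```

Call:
step_arm:
  targets:
    - [[0,0,-1],[0.78,-0.86,-0.1],91.9]
    - [[0,0,-1],[0.78,-0.86,-0.1],91.9]
    - [[0,0,-1],[0.78,-0.86,-0.1],91.9]
    - [[0,0,-1],[0.78,-0.86,-0.1],91.9]
    - [[0,0,-1],[0.78,-0.86,-0.1],91.9]
    - [[0,0,-1],[0.78,-0.86,-0.1],91.9]
    - [[0,0,-1],[0.78,-0.86,-0.1],91.9]

```text
time_s: 0.68
position: [0.3348, 0.4411, 0.1967]
orientation: [[-0.392, 0.92, -0.0], [0.92, 0.392, -0.0], [-0.0, -0.0, -1.0]]
contact_force: [0.8, 0.5, 0.0]
opening: 0.092
finger_force: 0.0
```

Call:
step_arm:
  targets:
    - [[0,0,-1],[0.78,-0.86,-0.1],91.9]
    - [[0,0,-1],[0.78,-0.86,-0.1],91.9]
    - [[0,0,-1],[0.78,-0.86,-0.1],91.9]
    - [[0,0,-1],[0.78,-0.86,-0.1],91.9]
    - [[0,0,-1],[0.78,-0.86,-0.1],91.9]
    - [[0,0,-1],[0.78,-0.86,-0.1],91.9]
    - [[0,0,-1],[0.78,-0.86,-0.1],91.9]
    - [[0,0,0],[0,0,0],91.9]
    - [[0,0,0],[0,0,0],91.9]

```text
time_s: 1.43
position: [0.471, 0.2909, 0.1791]
orientation: [[0.419, 0.908, -0.001], [0.908, -0.419, -0.0], [-0.001, -0.001, -1.0]]
contact_force: [0.2, 0.6, -0.7]
opening: 0.0918
finger_force: 0.0
```

Run:
```python
from h import *
from plant import ctrl
np.set_printoptions(precision=4,suppress=True)
s=ctrl.snapshot("wrist"); pickle.dump(s,open("w1.pkl","wb")); cv2.imwrite("pics/w1.png",s["frame"][...,::-1])
o=ctrl.sense(); print(o["position"],o["orientation"],o["joints"]); print(proj(s,[[.472,.2905,.036],[.472,.2905,.028]]))
```

```text
[0.4705 0.2917 0.1793] [[ 0.4173  0.9088 -0.0009]
 [ 0.9088 -0.4173 -0.0001]
 [-0.0004 -0.0008 -1.    ]] [0.5521 0.2809 1.8218 0.0004 1.0396 0.9823]
[[323.1145 186.3842]
 [323.1114 184.7741]]
```

View pics/w1.png

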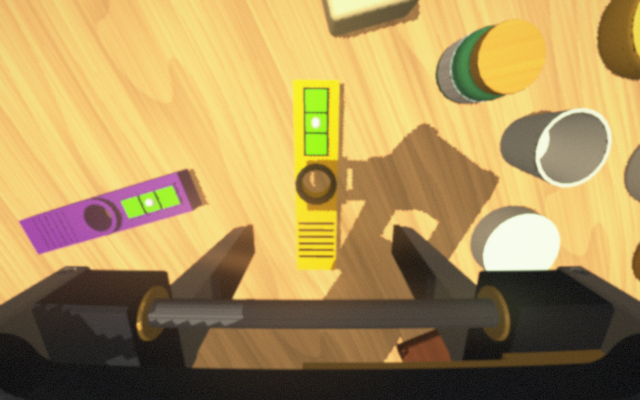

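The wrist view shows the yellow level's collar at (316,184), the vial at (316,122) and its ends at about (317,81) and (317,268). It lies nearly straight between the fingers.

Run:
```python
from h import *
np.set_printoptions(precision=4,suppress=True)
s=pickle.load(open("w1.pkl","rb"))
e=at_z(s,[(317,268),(316.5,81)],.028);d=e[1]-e[0];print(e,e.mean(0),np.arctan2(d[1],d[0]),np.linalg.norm(d))
print(at_z(s,[(316,184)],.036), "toolyaw",np.arctan2(-.4173,.9088)+np.pi/2)
```

```text
[[0.4184 0.1931 0.028 ]
 [0.5137 0.398  0.028 ]] [0.466  0.2956 0.028 ] 1.1354592999766293 0.22605188828602965
[[0.4657 0.2965 0.036 ]] toolyaw 1.1403371177123751
```

Call:
step_arm:
  targets:
    - [[0,0,0],[-0.16,0.14,-0.9],91.9]
    - [[0,0,0],[0,0,-1],91.9]
    - [[0,0,0],[0,0,-1],91.9]
    - [[0,0,0],[0,0,-1],91.9]
    - [[0,0,0],[0,0,-1],91.9]
    - [[0,0,0],[0,0,-1],91.9]
    - [[0,0,0],[0,0,-0.6],91.9]
    - [[0,0,0],[0,0,-0.35],91.9]
    - [[0,0,0],[0,0,0],40]
    - [[0,0,0],[0,0,0],40]

```text
time_s: 2.32
position: [0.4663, 0.2961, 0.0085]
orientation: [[0.416, 0.909, -0.0], [0.909, -0.416, -0.0], [-0.0, -0.0, -1.0]]
contact_force: [0.1, -0.4, -0.1]
opening: 0.0807
finger_force: 0.0
```

Call:
step_arm:
  targets:
    - [[0,0,0],[0,0,0],40]
    - [[0,0,0],[0,0,0],40]
    - [[0,0,0],[0,0,0],40]
    - [[0,0,0],[0,0,0],40]
    - [[0,0,0],[0,0,0],40]

```text
time_s: 2.73
position: [0.4665, 0.2957, 0.009]
orientation: [[0.418, 0.908, -0.0], [0.908, -0.418, 0.001], [0.0, -0.0, -1.0]]
contact_force: [-4.6, 2.0, 6.5]
opening: 0.0499
finger_force: 30.0
```

Call:
step_arm:
  targets:
    - [[0,0,0],[0,0,0.5],40]
    - [[0,0,0],[0,0,1],40]
    - [[0,0,0],[0,0,1],40]
    - [[0,0,0],[0,0,1],40]
    - [[0,0,0],[0,0,1],40]
    - [[0,0,0],[0,0,1],40]
    - [[0,0,0],[0,0,0.5],40]
    - [[0,0,0],[0,0,0.3],40]

```text
time_s: 3.4
position: [0.4673, 0.2956, 0.1684]
orientation: [[0.418, 0.909, 0.003], [0.909, -0.418, 0.001], [0.002, 0.002, -1.0]]
contact_force: [-0.3, 0.1, -4.3]
opening: 0.0498
finger_force: 30.0
```

Call:
step_arm:
  targets:
    - [[0,0,0.23],[0.18,-0.95,0],40]
    - [[0,0,0.23],[0.18,-0.95,0],40]
    - [[0,0,0.23],[0.18,-0.95,0],40]
    - [[0,0,0.23],[0.18,-0.95,0],40]
    - [[0,0,0.23],[0.18,-0.95,0],40]
    - [[0,0,0.23],[0.18,-0.95,0],40]
    - [[0,0,0.23],[0.18,-0.95,0],40]
    - [[0,0,0.23],[0.18,-0.95,0],40]

```text
time_s: 4.07
position: [0.5019, 0.1039, 0.1653]
orientation: [[0.207, 0.978, -0.001], [0.978, -0.207, -0.001], [-0.001, -0.001, -1.0]]
contact_force: [-0.4, -0.6, -5.1]
opening: 0.0499
finger_force: 30.0
```

Call:
step_arm:
  targets:
    - [[0,0,0.23],[0.18,-0.95,0],40]
    - [[0,0,0.23],[0.18,-0.95,0],40]
    - [[0,0,0.23],[0.18,-0.95,0],40]
    - [[0,0,0.23],[0.18,-0.95,0],40]
    - [[0,0,0.23],[0.18,-0.95,0],40]
    - [[0,0,0.23],[0.18,-0.95,0],40]
    - [[0,0,0.23],[0.18,-0.6,0],40]
    - [[0,0,0.23],[0.18,0,0],40]
    - [[0,0,0],[0,0,0],40]
    - [[0,0,0],[0,0,0],40]

```text
time_s: 4.9
position: [0.538, -0.0522, 0.1653]
orientation: [[-0.009, 1.0, -0.001], [1.0, 0.009, 0.0], [0.0, -0.001, -1.0]]
contact_force: [-0.1, -1.0, -5.1]
opening: 0.0494
finger_force: 30.0
```

Run:
```python
from h import *
from plant import ctrl
np.set_printoptions(precision=4,suppress=True)
f=[]
for n in("wrist","side","scene"):
    s=ctrl.snapshot(n); pickle.dump(s,open(n+"2.pkl","wb")); f.append(s)
o=ctrl.sense(); print(o["position"],o["orientation"],o["joints"],o["opening"])
p=[.54,-.083,.111]; print([proj(s,[p,o["position"]]) for s in f])
m=np.vstack([crop(f[0],160,40,320,200,2)[:, :], np.hstack([crop(f[1],300,150,128,100,2.5),crop(f[2],250,180,128,100,2.5)])])
print(m.shape); cv2.imwrite("pics/p2.png",m[:600])
```

```text
[ 0.538  -0.0515  0.1656] [[-0.0106  0.9999 -0.0009]
 [ 0.9999  0.0106  0.0002]
 [ 0.0002 -0.0009 -1.    ]] [-0.0983  0.2777  1.8615  0.0001  1.0034 -0.109 ] 0.04992109472200756
[array([[324.2758, 244.2088],
       [322.1657, 236.8044]]), array([[351.0659, 207.6574],
       [344.7512, 189.5285]]), array([[308.4403, 233.2527],
       [317.318 , 215.7086]])]
(650, 640, 3)
```

View pics/p2.png

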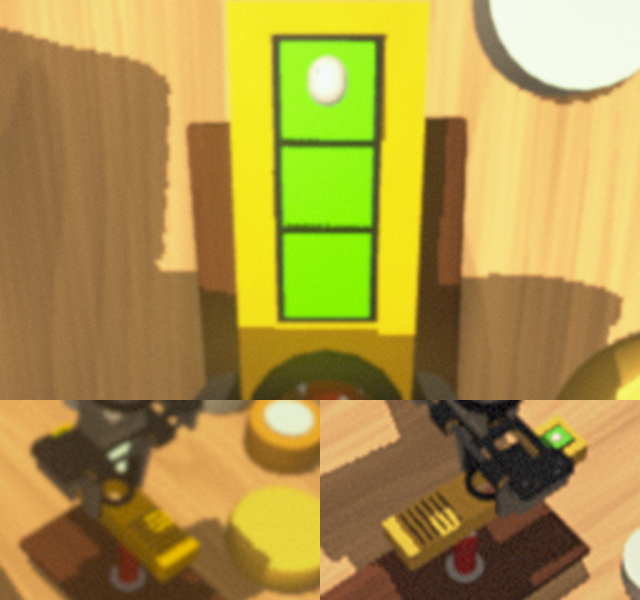

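The wrist crop shows the vial straight ahead and the collar at its lower edge (about (322,225) in the full picture), with the red knob partly seen through the hole. I'll move 31 mm in -y, the part left out, and look at the hole from the wrist.

Call:
step_arm:
  targets:
    - [[0,0,0],[0.05,-0.6,0],40]
    - [[0,0,0],[0,-0.6,0],40]
    - [[0,0,0],[0,0,0],40]
    - [[0,0,0],[0,0,0],40]
    - [[0,0,0],[0,0,0],40]

```text
time_s: 5.47
position: [0.5397, -0.0814, 0.1658]
orientation: [[-0.01, 1.0, -0.0], [1.0, 0.01, 0.0], [0.0, -0.0, -1.0]]
contact_force: [-0.5, 0.0, -3.8]
opening: 0.0496
finger_force: 30.0
```

Run:
```python
from h import *
from plant import ctrl
np.set_printoptions(precision=4,suppress=True)
f=[]
for n in("wrist","side","scene"):
    s=ctrl.snapshot(n); pickle.dump(s,open(n+"3.pkl","wb")); f.append(s)
o=ctrl.sense(); print(o["position"],o["orientation"],o["opening"])
p=[.54,-.083,.111]; q=o["position"]+[0,0,.027]; print([proj(s,[p,q]) for s in f])
m=np.vstack([crop(f[0],240,180,160,75,4), np.hstack([crop(f[1],310,165,80,75,4),crop(f[2],270,190,80,75,4)])])
print(m.shape); cv2.imwrite("pics/p3.png",m)
```

```text
[ 0.5398 -0.0814  0.1658] [[-0.0111  0.9999 -0.0002]
 [ 0.9999  0.0111  0.0002]
 [ 0.0002 -0.0002 -1.    ]] 0.04968322520757675
[array([[322.6109, 212.6741],
       [322.1782, 257.0687]]), array([[351.0659, 207.6574],
       [352.6021, 189.6785]]), array([[308.4403, 233.2527],
       [308.3407, 216.0087]])]
(600, 640, 3)
```

View pics/p3.png

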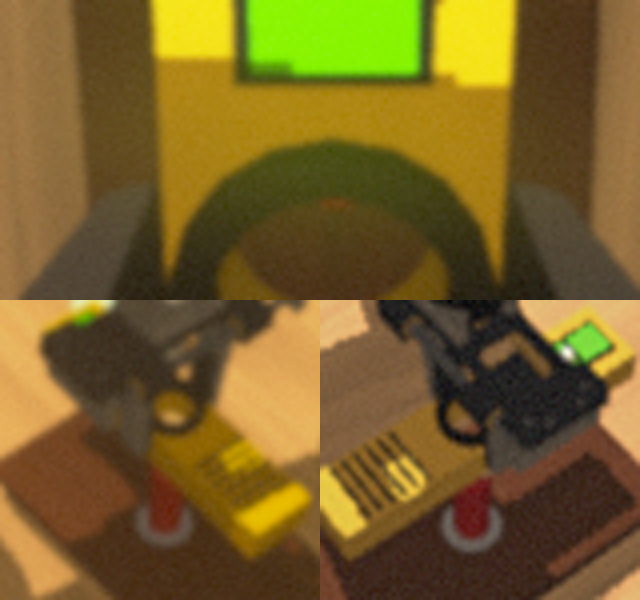

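Run:
```python
from h import *
np.set_printoptions(precision=4,suppress=True)
w,b,a=[pickle.load(open(n+"3.pkl","rb")) for n in("wrist","side","scene")]
print("collar",tri((a,b),((306,218.7),(354.5,192.5))),at_z(a,[(306,218.7)],.19),at_z(b,[(354.5,192.5)],.19))
print("flange",tri((a,b),((308,246.2),(351,221))),at_z(a,[(308,246.2)],.048),at_z(b,[(351,221)],.048))
print("wrist z.19: outer top, inner top, left,right",at_z(w,[(323,215),(323,230.5),(282,255),(364.5,255)],.192))
print("wrist vial line bottom/left/right @board top",at_z(w,[(323.5,199)],.184))
a0=pickle.load(open("w1.pkl","rb"));print("vial-near edge at start",at_z(a0,[(316,156)],.03))
```

```text
collar [ 0.5403 -0.0894  0.188 ] [[ 0.5413 -0.09    0.19  ]] [[ 0.5391 -0.0906  0.19  ]]
flange [ 0.5414 -0.0873  0.0467] [[ 0.5419 -0.0872  0.048 ]] [[ 0.5407 -0.0884  0.048 ]]
wrist z.19: outer top, inner top, left,right [[ 0.54   -0.0562  0.192 ]
 [ 0.5401 -0.0654  0.192 ]
 [ 0.5167 -0.0808  0.192 ]
 [ 0.564  -0.0803  0.192 ]]
wrist vial line bottom/left/right @board top [[ 0.5402 -0.0494  0.184 ]]
vial-near edge at start [[0.479  0.3251 0.03  ]]
```

The collar is within a few mm of the knob, at x 0.540 for both. The y estimates disagree by ±4 mm, so I'll lower to just above the knob and look again.

Call:
step_arm:
  targets:
    - [[0,0,0],[0,0,-0.6],40]
    - [[0,0,0],[0,0,-0.6],40]
    - [[0,0,0],[0,0,-0.4],40]
    - [[0,0,0],[0,0,0],40]
    - [[0,0,0],[0,0,0],40]

```text
time_s: 6.03
position: [0.5396, -0.0818, 0.1255]
orientation: [[-0.011, 1.0, -0.001], [1.0, 0.011, 0.0], [0.0, -0.001, -1.0]]
contact_force: [0.9, -0.6, -5.1]
opening: 0.0496
finger_force: 30.0
```

Run:
```python
from h import *
from plant import ctrl
np.set_printoptions(precision=4,suppress=True)
f=[]
for n in("wrist","side","scene"):
    s=ctrl.snapshot(n); pickle.dump(s,open(n+"4.pkl","wb")); f.append(s)
o=ctrl.sense(); print(o["position"],o["contact_force"])
m=np.vstack([crop(f[0],260,205,128,50,5), np.hstack([crop(f[1],325,180,46,50,7)[:, :320],crop(f[2],285,205,46,50,7)[:, :320]])])
m=cv2.convertScaleAbs(m,alpha=1.8,beta=10)
print(m.shape); cv2.imwrite("pics/p4.png",m)
```

```text
[ 0.5406 -0.0821  0.1266] [-0.0004 -0.1218 -4.5168]
(600, 640, 3)
```

View pics/p4.png

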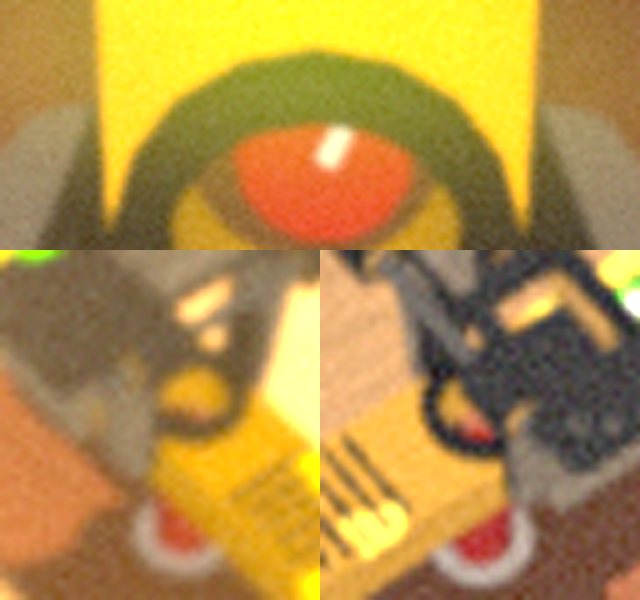

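The wrist crop shows the red knob top through the hole: columns 306–343, near edge at row 253. The collar's far outer edge is at row 215.5.

Run:
```python
from h import *
np.set_printoptions(precision=4,suppress=True)
w=pickle.load(open("wrist4.pkl","rb"))
for z in(.108,.111): e=at_z(w,[(324.7,253),(306.4,238),(343,238)],z); print("knob",e[0]+[0,.013,0],(e[1]+e[2])/2,np.linalg.norm(e[1]-e[2]))
e=at_z(w,[(324,215.5),(324,229.5)],.1536);print("collar",e[0]-[0,.0245,0],e[1]-[0,.0175,0])
e=at_z(w,[(286,248),(361.5,248)],.1536);print((e[0]+e[1])/2)
b,a=[pickle.load(open(n+"4.pkl","rb")) for n in("side","scene")]
print("collar ss",tri((a,b),((285+(468-320)/7,205+(405-250)/7),(325+198/7,180+(392-250)/7))))
```

```text
knob [ 0.5417 -0.0892  0.108 ] [ 0.5415 -0.09    0.108 ] 0.026815693454559666
knob [ 0.5416 -0.0876  0.111 ] [ 0.5415 -0.0887  0.111 ] 0.02638736983630181
collar [ 0.5404 -0.0807  0.1536] [ 0.5405 -0.0818  0.1536]
[ 0.5405 -0.0755  0.1536]
collar ss [ 0.5408 -0.0892  0.1505]
```

The wrist camera and the fixed cameras disagree on y. I'll settle it by fitting projected silhouettes in the fixed cameras: the red knob in the first pictures, and the level's free rear half now.

```bash
cat > fit.py <<'E'
from h import *
from scipy.optimize import minimize
np.set_printoptions(precision=4,suppress=True)
def hull(s,P,sh,k=4):
    m=np.zeros((sh[0]*k,sh[1]*k),np.uint8); cv2.fillConvexPoly(m,cv2.convexHull(((proj(s,P)+.5)*k-.5).round().astype(np.int32)),1)
    return cv2.resize(m.astype(np.float32),(sh[1],sh[0]),interpolation=cv2.INTER_AREA)
def box(c,yaw,x0,x1,h=.028):
    u=np.array([np.cos(yaw),np.sin(yaw),0]);v=np.array([-u[1],u[0],0])
    return np.array([np.array(c)+a*u+b*v+[0,0,z] for a in(x0,x1) for b in(-.025,.025) for z in(0,h)])
def mask(s,lo,hi):
    h=cv2.cvtColor(s["frame"],cv2.COLOR_RGB2HSV); return (cv2.inRange(h,lo,hi)>0).astype(np.float32)
th=np.linspace(0,2*np.pi,40)
def cyl(x,y,z0,z1,r=.013,tilt=.025):
    return np.array([[x+r*np.cos(t),y+r*np.sin(t)+(z-z0)*tilt,z] for t in th for z in(z0,z1)])
E
python3 - <<'E'
from fit import *
for n in("scene","side"):
    s=pickle.load(open(n+"0.pkl","rb")); f=cv2.cvtColor(s["frame"],cv2.COLOR_RGB2HSV)
    c=proj(s,[[.54,-.084,.08]])[0].astype(int); r=np.zeros(f.shape[:2],np.float32); r[c[1]-22:c[1]+20,c[0]-14:c[0]+14]=1
    h,sa,v=[f[...,i] for i in range(3)]; g=s["frame"].astype(int)
    M=((g[...,0]>2.6*g[...,1])&(g[...,0]>80)).astype(np.float32)*r
    ys,xs=np.nonzero(M);print(n,len(xs),xs.min(),xs.max(),ys.min(),ys.max())
    best=min((np.abs(hull(s,cyl(x,y,.056,.11),M.shape)*r-M).sum(),x,y) for x in np.arange(.532,.550,.001) for y in np.arange(-.094,-.076,.001)); print("knob base",best)
    s=pickle.load(open(n+"4.pkl","rb"));g=s["frame"].astype(int)
    M=((g[...,2]<.45*g[...,0])&(g[...,1]>.6*g[...,0])&(g[...,0]>60)).astype(np.float32)
    c=np.array([.5405,-.085,.1176]);yaw=1.5817
    W=(hull(s,box(c+[0,0,-.008],yaw,-.14,-.055,.042),M.shape)>.5).astype(np.uint8);W=cv2.dilate(W,np.ones((9,9)))
    # ignore inside stripes: close mask
    M=cv2.morphologyEx(M,cv2.MORPH_CLOSE,np.ones((5,5)))
    cut=hull(s,box(c+[0,.0,-.05],yaw,-.055,.2,.15),M.shape)
    W=W*(cut<.1)
    best=min((np.abs(hull(s,box([x,y,.1176],yaw,-.115,.0),M.shape)*W-M*W).sum(),x,y) for x in np.arange(.532,.550,.001) for y in np.arange(-.096,-.072,.001)); print("level",best,(M*W).sum())
E
```

```text
scene 119 303 312 230 248
knob base (np.float32(48.3125), np.float64(0.539), np.float64(-0.087))
level (np.float32(421.375), np.float64(0.541), np.float64(-0.096)) 919.0
side 38 348 355 206 219
knob base (np.float32(110.75), np.float64(0.546), np.float64(-0.07799999999999999))
level (np.float32(605.375), np.float64(0.55), np.float64(-0.096)) 1051.0
```

Run:
```python
from fit import *
t=[]
for n,(x,y) in (("scene",(255,205)),("side",(335,175))):
    s=pickle.load(open(n+"4.pkl","rb")); im=crop(s,x,y,66,64,6)
    P=box([.5405,-.082,.1176],1.5817,-.115,-.115+.0001); p=proj(s,P)[[0,2,1,3]]; 
    q=((p-[x,y]+.5)*6-.5).round().astype(int); print(n,p,q)
    for k in q: cv2.drawMarker(im,tuple(int(v) for v in k),(255,0,255),cv2.MARKER_CROSS,9,1)
    for k in ((proj(s,[[.5405,-.082+.0175*np.sin(a),.1536] if 0 else [.5405+.0175*np.cos(a),-.082+.0175*np.sin(a),.1536] for a in np.linspace(0,6.28,16)])-[x,y]+.5)*6-.5).round().astype(int): cv2.circle(im,tuple(int(v) for v in k),1,(255,255,0),-1)
    t.append(cv2.convertScaleAbs(im,alpha=1.5))
m=np.hstack(t); cv2.imwrite("pics/p5.png",m); print(m.shape)
```

```text
scene [[278.6842 261.7313]
 [267.8993 248.1992]
 [277.8435 256.4916]
 [266.8493 242.7822]] [[145 343]
 [ 80 262]
 [140 311]
 [ 74 229]]
side [[384.6215 227.7593]
 [371.3516 236.9812]
 [386.0026 222.0817]
 [372.4779 231.3989]] [[300 319]
 [221 374]
 [309 285]
 [227 341]]
(384, 792, 3)
```

View pics/p5.png

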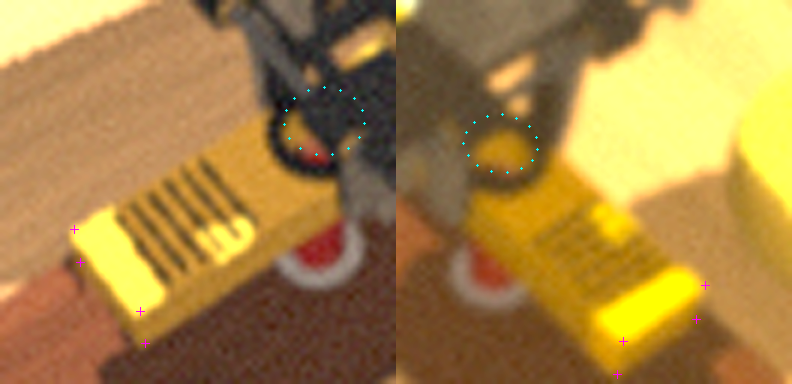

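The level model at y = -0.082 matches the scene corners, so the collar is at about y -0.082 and the knob at about -0.086. I'll shift -4 mm in y and lower slowly while watching the force.

Call:
step_arm:
  targets:
    - [[0,0,0],[0.03,-0.16,0],40]
    - [[0,0,0],[0,0,-0.2],40]
    - [[0,0,0],[0,0,-0.2],40]
    - [[0,0,0],[0,0,-0.2],40]
    - [[0,0,0],[0,0,-0.2],40]
    - [[0,0,0],[0,0,0],40]

```text
time_s: 6.68
position: [0.5397, -0.0859, 0.1045]
orientation: [[-0.011, 1.0, -0.002], [1.0, 0.011, 0.0], [0.0, -0.002, -1.0]]
contact_force: [0.2, -0.3, -3.8]
opening: 0.0493
finger_force: 30.0
```

The underside is now below the knob's top with no contact, so the hole has passed over it. I'll continue down.

Call:
step_arm:
  targets:
    - [[0,0,0],[0,0,-0.4],40]
    - [[0,0,0],[0,0,-0.4],40]
    - [[0,0,0],[0,0,-0.4],40]
    - [[0,0,0],[0,0,-0.3],40]
    - [[0,0,0],[0,0,-0.16],40]
    - [[0,0,0],[0,0,0],40]
    - [[0,0,0],[0,0,0],40]

```text
time_s: 7.27
position: [0.5406, -0.0861, 0.0641]
orientation: [[-0.011, 1.0, -0.001], [1.0, 0.011, 0.0], [0.0, -0.001, -1.0]]
contact_force: [-0.0, 0.1, -4.8]
opening: 0.05
finger_force: 30.0
```

Call:
step_arm:
  targets:
    - [[0,0,0],[0,0,-0.08],40]
    - [[0,0,0],[0,0,0],40]
    - [[0,0,0],[0,0,-0.08],40]
    - [[0,0,0],[0,0,0],40]

```text
time_s: 7.6
position: [0.5411, -0.086, 0.0606]
orientation: [[-0.011, 1.0, 0.001], [1.0, 0.011, -0.0], [-0.0, 0.001, -1.0]]
contact_force: [1.1, 1.3, -0.6]
opening: 0.05
finger_force: 30.0
```

Contact has begun, so I release.

Call:
step_arm:
  targets:
    - [[0,0,0],[0,0,-0.04],40]
    - [[0,0,0],[0,0,0],60]
    - [[0,0,0],[0,0,0],75]
    - [[0,0,0],[0,0,0],91.9]
    - [[0,0,0],[0,0,0],91.9]
    - [[0,0,0],[0,0,0],91.9]
    - [[0,0,0],[0,0,0],91.9]
    - [[0,0,0],[0,0,0],91.9]

```text
time_s: 8.27
position: [0.5407, -0.0861, 0.0593]
orientation: [[-0.011, 1.0, -0.0], [1.0, 0.011, -0.0], [-0.0, -0.0, -1.0]]
contact_force: [-0.6, 0.5, -0.3]
opening: 0.0918
finger_force: 0.0
```

Call:
step_arm:
  targets:
    - [[0,0,0],[0,0,0.6],91.9]
    - [[0,0,0],[0,0,0.8],91.9]
    - [[0,0,0],[0,0,0.8],91.9]
    - [[0,0,0],[0,0,0.8],91.9]
    - [[0,0,0],[0,0,0.8],91.9]
    - [[0,0,0],[0,0,0.4],91.9]
    - [[0,0,0],[0,0,0],91.9]
    - [[0,0,0],[0,0,0],91.9]

```text
time_s: 8.93
position: [0.5407, -0.0861, 0.1642]
orientation: [[-0.011, 1.0, 0.001], [1.0, 0.011, -0.0], [-0.0, 0.001, -1.0]]
contact_force: [0.1, -1.0, -0.3]
opening: 0.092
finger_force: 0.0
```

Run:
```python
from h import *
from plant import ctrl
np.set_printoptions(precision=4,suppress=True)
s=ctrl.snapshot("wrist"); pickle.dump(s,open("w6.pkl","wb"));a=ctrl.snapshot("scene"); pickle.dump(a,open("s6.pkl","wb"))
o=ctrl.sense(); print(o["position"],o["contact_force"],o["joints"])
m=np.vstack([crop(s,160,20,320,240,2)[:400,:640],crop(a,240,190,128,40,5)]); print(m.shape); cv2.imwrite("pics/p6.png",m)
```

```text
[ 0.5399 -0.0859  0.1631] [-0.8677 -0.5892  0.6061] [-0.1606  0.2903  1.8501 -0.      1.003  -0.1712]
(600, 640, 3)
```

View pics/p6.png

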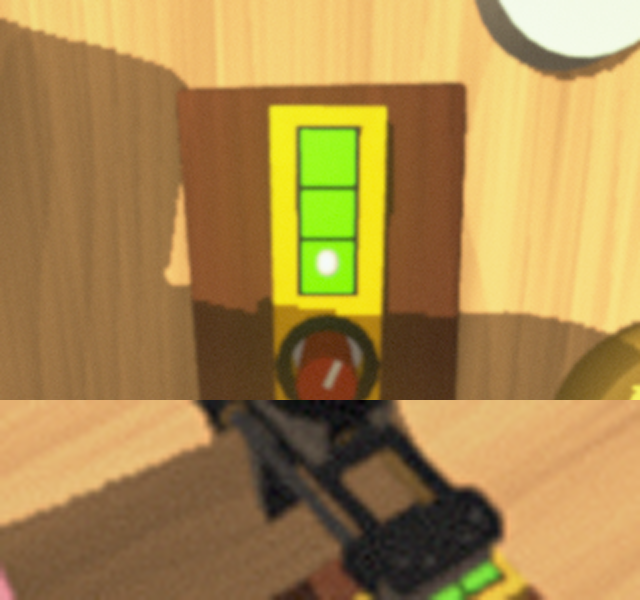

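The level lies over the knob and has been let go. The bubble is at (323,151) between lines at rows 114 and 139, about -20 mm, so it needs about 0.8 rad clockwise. The knob's top centre is at about (323.5,209).

Run:
```python
from h import *
np.set_printoptions(precision=4,suppress=True)
s=pickle.load(open("w6.pkl","rb"))
print(at_z(s,[(323.5,209)],.1105),at_z(s,[(324,201)],.082))
c=at_z(s,[(323,151)],.078)[0];L=at_z(s,[(323.5,114),(323.5,138.8),(323.5,114.5)],.076);print("bubble",c-L[:2].mean(0),L[0]-L[1])
```

```text
[[ 0.5418 -0.084   0.1105]] [[ 0.5424 -0.0855  0.082 ]]
bubble [-0.0002 -0.0218  0.002 ] [-0.0003  0.0218  0.    ]
```

Call:
step_arm:
  targets:
    - [[0,0,0],[0.04,0.02,-0.2],34]
    - [[0,0,0],[0,0,-0.3],34]
    - [[0,0,0],[0,0,-0.3],34]
    - [[0,0,0],[0,0,-0.3],34]
    - [[0,0,0],[0,0,-0.3],34]
    - [[0,0,0],[0,0,-0.4],34]
    - [[0,0,0],[0,0,-0.4],34]
    - [[0,0,0],[0,0,-0.4],34]
    - [[0,0,0],[0,0,-0.3],34]
    - [[0,0,0],[0,0,0],34]

```text
time_s: 9.87
position: [0.5405, -0.0854, 0.0899]
orientation: [[-0.011, 1.0, -0.003], [1.0, 0.011, 0.0], [0.0, -0.003, -1.0]]
contact_force: [-0.0, -0.6, 0.1]
opening: 0.034
finger_force: 0.0
```

Call:
step_arm:
  targets:
    - [[0,0,0],[0,0,-0.16],34]
    - [[0,0,0],[0,0,-0.08],34]
    - [[0,0,0],[0,0,0],34]
    - [[0,0,0],[0,0,0],34]

```text
time_s: 10.2
position: [0.5418, -0.0856, 0.0862]
orientation: [[-0.011, 1.0, 0.0], [1.0, 0.011, -0.0], [-0.0, 0.0, -1.0]]
contact_force: [-1.1, -1.0, 2.7]
opening: 0.034
finger_force: 1.5
```

Call:
step_arm:
  targets:
    - [[0,0,0],[0,0,-0.08],34]
    - [[0,0,0],[0,0,-0.08],34]
    - [[0,0,0],[0,0,0],34]
    - [[0,0,0],[0,0,0],34]

```text
time_s: 10.53
position: [0.542, -0.0857, 0.0821]
orientation: [[-0.011, 1.0, 0.001], [1.0, 0.011, -0.0], [-0.0, 0.001, -1.0]]
contact_force: [-1.3, -0.8, 6.4]
opening: 0.0334
finger_force: 3.0
```

Call:
step_arm:
  targets:
    - [[0,0,0],[0,0,0],15]
    - [[0,0,0],[0,0,0],15]
    - [[0,0,0],[0,0,0],15]
    - [[0,0,0],[0,0,0],15]
    - [[0,0,0],[0,0,0],15]

```text
time_s: 10.95
position: [0.5409, -0.0857, 0.0822]
orientation: [[-0.011, 1.0, -0.001], [1.0, 0.011, -0.0], [-0.0, -0.001, -1.0]]
contact_force: [-5.6, -0.5, 9.7]
opening: 0.0254
finger_force: 31.9
```

Gripped. Next I turn about 0.4 rad clockwise, rising with the board.

Call:
step_arm:
  targets:
    - [[0,0,-0.5],[0,0,0.012],15]
    - [[0,0,-0.5],[0,0,0.012],15]
    - [[0,0,-0.5],[0,0,0.012],15]
    - [[0,0,-0.5],[0,0,0.012],15]
    - [[0,0,-0.5],[0,0,0.012],15]
    - [[0,0,-0.5],[0,0,0.012],15]
    - [[0,0,-0.4],[0,0,0.012],15]
    - [[0,0,0],[0,0,0],15]

```text
time_s: 11.62
position: [0.5411, -0.0862, 0.0844]
orientation: [[0.389, 0.921, -0.001], [0.921, -0.389, -0.001], [-0.001, -0.0, -1.0]]
contact_force: [-5.5, -4.6, 10.2]
opening: 0.0253
finger_force: 32.8
```

Call:
step_arm:
  targets:
    - [[0,0,0],[0,0,0],15]
    - [[0,0,0],[0,0,0],15]
    - [[0,0,0],[0,0,0],15]
    - [[0,0,0],[0,0,0],15]
    - [[0,0,0],[0,0,0],15]
    - [[0,0,0],[0,0,0],15]
    - [[0,0,0],[0,0,0],15]
    - [[0,0,0],[0,0,0],15]
    - [[0,0,0],[0,0,0],15]
    - [[0,0,0],[0,0,0],15]

```text
time_s: 12.45
position: [0.5411, -0.0862, 0.0843]
orientation: [[0.387, 0.922, -0.001], [0.922, -0.387, -0.001], [-0.001, -0.0, -1.0]]
contact_force: [-6.9, -5.0, 9.0]
opening: 0.0254
finger_force: 32.9
```

```bash
cat > bub.py <<'E'
from h import *
from plant import ctrl
np.set_printoptions(precision=4,suppress=True)
import sys
o=ctrl.sense(); print(o["position"],np.arctan2(o["orientation"][1,1],o["orientation"][0,1]),o["contact_force"],o["torque"])
for n in ("wrist","scene","side"):
    s=ctrl.snapshot(n); pickle.dump(s,open(n+"b.pkl","wb")); g=s["frame"].astype(int)
    hint=proj(s,[[.54,-.016,.078]])[0]
    yy,xx=np.mgrid[:400,:640]; near=np.hypot(xx-hint[0],yy-hint[1])<(90 if n=="wrist" else 22)
    G=(g[...,1]>1.3*g[...,0])&(g[...,1]>1.8*g[...,2])&(g[...,1]>60)&near
    if G.sum()<20: print(n,"none",hint); continue
    H=np.zeros((400,640),np.uint8); cv2.fillConvexPoly(H,cv2.convexHull(np.argwhere(G)[:,::-1].astype(np.int32)),1)
    W=(H>0)&(g.min(2)>120)
    D=(H>0)&(g.max(2)<110)
    print(n,"vial",np.argwhere(H)[:,::-1].min(0),np.argwhere(H)[:,::-1].max(0),"white",W.sum(),np.argwhere(W)[:,::-1].mean(0) if W.any() else None)
    if W.any():
        p=at_z(s,[np.argwhere(W)[:,::-1].mean(0)],.078)[0]; print("  bubble xy",p, "vial centre", at_z(s,[np.argwhere(H)[:,::-1].mean(0)],.077)[0])
E
python3 bub.py
python3 - <<'E'
from h import *
s=pickle.load(open("wristb.pkl","rb")); cv2.imwrite("pics/p7.png",crop(s,200,20,240,240,2))
E
```

```text
[ 0.5411 -0.0862  0.0843] -0.39687219707368065 [-6.8601 -4.9653  9.037 ] [-0.6399  0.775   0.1835]
wrist vial [234  76] [319 200] white 238 [285.4496 158.4412]
  bubble xy [ 0.5399 -0.0295  0.078 ] vial centre [ 0.5402 -0.0157  0.077 ]
scene vial [322 219] [339 234] white 7 [324.2857 229.    ]
  bubble xy [ 0.5387 -0.0275  0.078 ] vial centre [ 0.5402 -0.0087  0.077 ]
side vial [332 192] [342 208] white 0 None
```

View pics/p7.png

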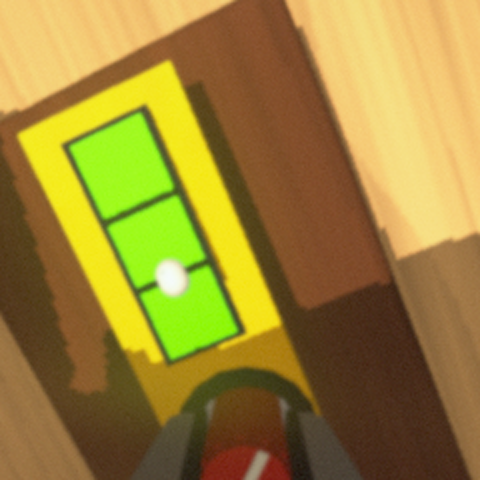

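The bubble sits on the lower line (about -10 mm after 0.41 rad), so the scale is as expected and about 0.42 rad remain. That was my tenth picture, so from here I'll measure the lines and bubble by code: a brightness profile along the vial.

```bash
cat > prof.py <<'E'
from h import *
import sys
from scipy.signal import find_peaks
np.set_printoptions(precision=1,suppress=True)
def run(s,z,y0=-.086,x0=.5405,yaw=1.585):
    u=np.array([np.cos(yaw),np.sin(yaw),0]);v=np.array([-u[1],u[0],0]); a=np.arange(.03,.115,.0005); b=np.arange(-.016,.0161,.0005)
    P=np.array([[x0,y0,z]+i*u+j*v for j in b for i in a]); p=proj(s,P).astype(np.float32).reshape(len(b),len(a),2)
    I=cv2.remap(s["frame"],p[...,0],p[...,1],cv2.INTER_LINEAR).astype(float)
    g=(I[...,1]>1.25*I[...,0])&(I[...,1]>1.8*I[...,2]); cols=np.nonzero(g.sum(1)>40)[0]; lat=b[cols].mean()
    w=(np.abs(b-lat)<.009); side=w&(np.abs(b-lat)>.0045)
    d=np.median(I[side][...,1],0); pk,_=find_peaks(-d,prominence=25)
    W=(I.min(2)>130)&w[:,None]; bu=(W.sum(0)*a).sum()/max(1,W.sum())
    print("z",z,"lat mm",lat*1e3,"dark lines mm",a[pk]*1e3,d[pk],"bubble mm",bu*1e3,"len px",W.sum())
if __name__=="__main__":
    if len(sys.argv)>1: s=pickle.load(open(sys.argv[1],"rb"))
    else:
        from plant import ctrl
        s=ctrl.snapshot("wrist"); o=ctrl.sense(); print(np.arctan2(o["orientation"][1,1],o["orientation"][0,1]),o["position"]*1e3,o["contact_force"])
    for z in(.076,.08): run(s,z)
E
python3 prof.py wristb.pkl; python3 prof.py w6.pkl
```

```text
z 0.076 lat mm -0.24999999999998634 dark lines mm [ 56.5  80.  106. ] [110.5 109.  123. ] bubble mm 56.2855297157623 len px 387
z 0.08 lat mm -0.999999999999987 dark lines mm [ 31.5  57.   80.  105. ] [116.5 107.  109.  123. ] bubble mm 56.61141304347828 len px 368
z 0.076 lat mm -1.4999999999999876 dark lines mm [ 32.   57.5  80.  105.5] [160.  152.5 150.  145.5] bubble mm 46.98952879581154 len px 382
z 0.08 lat mm -1.4999999999999876 dark lines mm [ 32.5  58.   80.  105. ] [161.5 145.  150.  146.5] bubble mm 47.3891891891892 len px 370
```

Call:
step_arm:
  targets:
    - [[0,0,-0.5],[0,0,0.012],15]
    - [[0,0,-0.5],[0,0,0.012],15]
    - [[0,0,-0.5],[0,0,0.012],15]
    - [[0,0,-0.5],[0,0,0.012],15]
    - [[0,0,-0.5],[0,0,0.012],15]
    - [[0,0,-0.5],[0,0,0.012],15]
    - [[0,0,-0.4],[0,0,0.012],15]
    - [[0,0,0],[0,0,0],15]

```text
time_s: 13.27
position: [0.5412, -0.0867, 0.0864]
orientation: [[0.723, 0.691, -0.0], [0.691, -0.723, -0.002], [-0.002, 0.001, -1.0]]
contact_force: [-5.3, -7.8, 8.1]
opening: 0.0255
finger_force: 32.9
```

Call:
step_arm:
  targets:
    - [[0,0,0],[0,0,0],15]
    - [[0,0,0],[0,0,0],15]
    - [[0,0,0],[0,0,0],15]
    - [[0,0,0],[0,0,0],15]
    - [[0,0,0],[0,0,0],15]
    - [[0,0,0],[0,0,0],15]
    - [[0,0,0],[0,0,0],15]
    - [[0,0,0],[0,0,0],15]
    - [[0,0,0],[0,0,0],15]
    - [[0,0,0],[0,0,0],15]

```text
time_s: 14.1
position: [0.5412, -0.0867, 0.0864]
orientation: [[0.721, 0.693, -0.001], [0.693, -0.721, -0.002], [-0.002, 0.001, -1.0]]
contact_force: [-5.1, -7.9, 8.5]
opening: 0.0258
finger_force: 32.9
```

Call:
step_arm:
  targets:
    - [[0,0,0],[0,0,0],15]
    - [[0,0,0],[0,0,0],15]
    - [[0,0,0],[0,0,0],15]
    - [[0,0,0],[0,0,0],15]
    - [[0,0,0],[0,0,0],15]
    - [[0,0,0],[0,0,0],15]
    - [[0,0,0],[0,0,0],15]
    - [[0,0,0],[0,0,0],15]
    - [[0,0,0],[0,0,0],15]
    - [[0,0,0],[0,0,0],15]

```text
time_s: 14.93
position: [0.5412, -0.0867, 0.0864]
orientation: [[0.721, 0.693, -0.001], [0.693, -0.721, -0.002], [-0.002, 0.001, -1.0]]
contact_force: [-6.0, -8.0, 8.0]
opening: 0.0256
finger_force: 32.9
```

```bash
python3 prof.py
```

```text
-0.8046960924644911 [541.2 -86.7  86.4] [-5.6 -7.3  7.8]
z 0.076 lat mm 1.7500000000000155 dark lines mm [ 57.   80.5 107. ] [ 88.5 105.  129. ] bubble mm 67.64071038251369 len px 366
z 0.08 lat mm 0.5000000000000143 dark lines mm [ 57.  80. 106.] [ 88.5 105.  130. ] bubble mm 67.29565217391307 len px 345
```

The bubble is 1.2 mm short of the middle. One last small turn, then I check and hand in.

Call:
step_arm:
  targets:
    - [[0,0,-0.35],[0,0,0.008],15]
    - [[0,0,0],[0,0,0],15]
    - [[0,0,0],[0,0,0],15]
    - [[0,0,0],[0,0,0],15]
    - [[0,0,0],[0,0,0],15]
    - [[0,0,0],[0,0,0],15]
    - [[0,0,0],[0,0,0],15]
    - [[0,0,0],[0,0,0],15]
    - [[0,0,0],[0,0,0],15]
    - [[0,0,0],[0,0,0],15]

```text
time_s: 15.82
position: [0.5413, -0.0868, 0.0866]
orientation: [[0.749, 0.663, -0.0], [0.663, -0.749, -0.002], [-0.002, 0.001, -1.0]]
contact_force: [-4.8, -7.4, 8.1]
opening: 0.0254
finger_force: 32.9
```

Call:
step_arm:
  targets:
    - [[0,0,0],[0,0,0],15]
    - [[0,0,0],[0,0,0],15]
    - [[0,0,0],[0,0,0],15]
    - [[0,0,0],[0,0,0],15]
    - [[0,0,0],[0,0,0],15]
    - [[0,0,0],[0,0,0],15]
    - [[0,0,0],[0,0,0],15]
    - [[0,0,0],[0,0,0],15]
    - [[0,0,0],[0,0,0],15]
    - [[0,0,0],[0,0,0],15]

```text
time_s: 16.65
position: [0.5413, -0.0868, 0.0866]
orientation: [[0.749, 0.663, -0.0], [0.663, -0.749, -0.002], [-0.002, 0.001, -1.0]]
contact_force: [-4.9, -7.7, 8.0]
opening: 0.0255
finger_force: 32.9
```

```bash
python3 prof.py
```

```text
-0.8466109031544156 [541.2 -86.8  86.6] [-4.5 -7.4  7.1]
z 0.076 lat mm 2.0000000000000155 dark lines mm [ 57.5  81.  107.5] [ 80. 106. 135.] bubble mm 69.32678571428576 len px 280
z 0.08 lat mm 0.5000000000000143 dark lines mm [ 57.  80. 106.] [ 81.  104.5 129.5] bubble mm 68.86727272727276 len px 275
```

The bubble is centred (about +0.2 mm) and the collar is still held down.

```bash
python3 -c "
from plant import ctrl
print(ctrl.hand_in())"
```

```text
the job is handed in; nothing more can be done
None
```

I handed the job in at about 17 s with the yellow level lying over the knob, the collar held down about 5 mm by my estimate, and the bubble measured within about 1 mm of the middle; the hand-in gave no verdict.

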